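# Lay out the gearbox parts in their nests

### The arm

A 6-joint arm with a two-finger parallel gripper is mounted at the origin on the work surface. World frame = base frame: x ahead of the robot, y to its left, z up, the work surface at z = 0. Lengths are in mm, angles in rad, forces in N, time in s.
With the tool pointing down it reaches from about 350 to 875 mm from the base axis. Payload 4.2 kg.
Tool frame: the origin (TCP) lies at the very end of the fingers, on their centre line; the grasp point (between the pads) lies 19 mm behind it; y points along the fingers, z is the direction in which the jaws open and shut, and the axes are right-handed (so a half turn about y gives the same grasp; the last joint's range is limited). The gripper opens to 85 mm and grips with 20 to 120 N. Pads are 22 mm wide; open, the fingers measure 114 mm over their backs; the gripper's body (76 mm by 85 mm) begins 54 mm behind the grasp point. The pads swing forward as they close: fully open they stand 13 mm farther back than shut.
Start: joints at [-0.977, 0.385, 0.008, 0, -1.194, -0.259], TCP at [205.377, -590.271, 231.312] pointing down, gripper open.
Joint ranges: [-3.14, 3.14], [-1.21, 2.06], [-1.07, 1.41], [-3.16, 2.05], [-2.99, -0.16], [-3.1, 3.1]. Speed limits (rad/s): [2.79, 2.79, 3.14, 3.14, 3.14, 3.14].

### API

Orientations are given as a unit quaternion [x, y, z, w].
In Python, from bench import arm gives the robot as it stands.
- The arm moves only by the shell command python3 -m creep 'ROWS'. ROWS is JSON, a list of rows, each an object with "delta_pos": the shift along the tool's x, y, z in mm, a list of three; "rot": the turn, a rotation vector about the tool's x, y, z in rad, a list of three; "jaw": the finger opening in mm, from 0 to 85.4. A call has exactly 10 rows; each row shifts and turns the commanded pose from where the row before left it, along the tool's axes as they then stand; what a row does not reach is not made up. A row lasts 1/12 s, in which the tool goes at most 41.7 mm and 7.16 degrees, less where a joint would pass 70% of its speed; a pose out of reach is approached as far as the arm can. A call is refused whole if a number of a shift passes 41.7 or a number of a turn 0.125, either way. A call with a gripper value outside its range is refused whole. The fingers move at their own pace and stop on an object; the grip force is fixed at half the most. Time passes only in rows, so rows that do not move let the fingers close, or fill a call up. It gives the time, the measured TCP pose, the force and the opening at its end, in the units of the state.
- arm.read_state(): the state, without advancing time (a new reading comes with each control period).
- arm.get_image(name): name is "scene" or "top" or "wrist"; returns the picture (400x640x3 uint8, red, green, blue); there is no depth.
- arm.calibration(name): a dict with "intrinsics" (3x3 intrinsics, pixels), "R" (3x3) and "t" (3): a world point X has camera coordinates R X + t. Camera axes: x right, y down, z forward; pixel columns grow to the right and rows downward; lengths in mm; the calibration is good to about 2 mm. A picture is of the moment at which its call begins: read the wrist's pose just before it. calibration takes no time and is no camera call; for the wrist camera it gives the pose at the moment of the call.
- arm.job_done(): hands the job in, once; it reports no verdict.
Trained networks look in the newest picture that a camera, given by its name, has taken for a name from the list of things; names that differ only in an ending like _2 or _b are one class to them, and where a whole thing is asked for, a point or a joint stands for the part that bears it (a point fixed in the world has none). Each returns a list of dicts, best first, with "p" (0 to 1); they miss things now and then, are a little off and sometimes report something else, mostly with a low value. They report only what shows in the picture. A call takes as long as a camera call.
- arm.find_in(camera, target): "location" ([column, row] in pixels, amid what is visible of it).
- arm.masks_of(camera, target): "pixels" (400x640 bool, what is visible of it) and "location" ([column, row] in pixels, amid what is visible of it).
The state is a dict: "clock": time; "joints": joint angles; "joint_vel": joint speeds; "joint_efforts": joint torques, N m; "position": TCP position; "ee_rot": TCP orientation; "contact_force": force on the tool from outside, world axes, zero at the start; "wrist_torque": the same for the moment, N m; "gripper_width": finger opening in mm.
Only numpy, scipy, OpenCV 4.12 (cv2) and the standard library are available. Lean on these libraries where they do the work, as an engineer would, in place of code of your own. Each camera call takes 0.05 s, during which the arm holds its last target. There are 200 camera calls.

### The job

Lay the four dismantled gearbox parts out for reassembly: put the large bearing, the small bearing, the square end cover and the torque arm each into the nest whose rim has its shape and size, the arm's large eye in the wide end. Each must end lying flat on its nest's plate, wholly inside the rim, and be set down rather than dropped; leave the cleaner bottle where it is.

Things in the scene. Friction and masses are not known exactly. Their poses are not given: they have to be found in the camera images.
- large_bearing: The larger of two shielded steel ball bearings, lying flat: outside diameter 62 mm, height 24 mm, about 0.3 kg; bright steel rings with a black shield between them, the bore closed by a black plug. Origin: centre of its underside, z up. Grip it across the outside diameter.
- small_bearing: The smaller of two shielded steel ball bearings, lying flat: outside diameter 40 mm, height 18 mm, about 0.1 kg; same look as the large one. Origin: centre of its underside, z up. Grip it across the outside diameter.
- end_cover: Square cast aluminium end cover lying on its flange: flange 60 x 60 mm, 10 mm thick, with a black screw hole near each corner; in its middle a round boss of 34 mm diameter rises to 34 mm above the underside (grip the boss). About 0.2 kg. Origin: centre of its underside, z up, x and y parallel to the flange's sides; quarter turns make no difference.
- torque_arm: Dark steel arm lying flat, 20 mm high, 128 long, 0.4 kg: large eye 50 mm in diameter centred at x = -45 mm, small eye 26 mm at x = +45 mm, both filled with black rubber, joined by a bar 18 mm wide, clear from x = -20 to +32 mm: grip it there, across y. Origin: midway between the eye centres, on the underside, z up. Centre of mass at about x = -15 mm.
- large_round_nest: Fixed white plate (100 x 100 mm), 4 mm thick, with a black rubber rim 4 mm high (top 8 mm above the bench), 5 mm wide. Inside the rim: a circle of 80 mm diameter, 9 mm larger all round than the part. Origin: centre of the circle, at bench level; z up. Takes the large bearing.
- small_round_nest: Fixed white plate (78 x 78 mm), 4 mm thick, with a black rubber rim 4 mm high (top 8 mm above the bench), 5 mm wide. Inside the rim: a circle of 58 mm diameter, 9 mm larger all round than the part. Origin: centre of the circle, at bench level; z up. Takes the small bearing.
- square_nest: Fixed white plate (100 x 100 mm), 4 mm thick, with a black rubber rim 4 mm high (top 8 mm above the bench), 5 mm wide. Inside the rim: a square of 78 x 78 mm, 9 mm larger all round than the part. Origin: centre of the square, at bench level; z up, x and y along the square's sides. Takes the end cover.
- large_eye (a point): Point of the torque arm: centre of its large eye, on the underside; axes as the arm's (x towards the small eye).
- wide_end (a point): Fixed white plate (164 x 86 mm, 4 mm thick) with a black rubber rim 4 mm high (top 8 mm above the bench), 5 mm wide, whose inside is the torque arm's tapered outline 9 mm enlarged: wide end of 34 mm radius, narrow end of 22 mm radius, centres 90 mm apart. This point: centre of the wide end, at bench level; x towards the narrow end, z up. Takes the torque arm, large eye here.
- cleaner_bottle: Bystander: upright white bottle with a blue cap and a blue label, 64 mm diameter, 190 mm tall, to the left of the work. Origin: centre of its underside.

How it is judged:
By the outcome, as a careful person would: the job done as asked, in the order asked, and still so for the second after the job is handed in, with the robot touching nothing.
It also fails if it takes over 99 s, if anything falls off the work surface, if the arm or the gripper's body presses on something with over 40 N, if the wrist force passes 120 N, or if a joint passes its speed limit or range.

## Working session

There is one attempt and no reset: what is moved stays moved. The work goes in short steps, Python scripts to look and compute and a shell command to move; the robot and the scene stay as the last step left them, time stands still between calls to the robot, and variables do not carry over. Pictures are saved under pics/ and viewed, about 12 in all and at most 16, crops included, and the job is handed in when it is done.

```bash
ls; mkdir -p pics; python3 - <<'E'
from bench import arm
import cv2,numpy as np
s=arm.read_state();print(s)
for n in("top","scene"):
    cv2.imwrite(f"pics/{n}0.png",arm.get_image(n)[:,:,::-1])
    c=arm.calibration(n);print(n,c)
print(arm.calibration("wrist"))
for t in["large_bearing","small_bearing","end_cover","torque_arm","large_round_nest","small_round_nest","square_nest","wide_end","cleaner_bottle"]:
    try:print(t,[(np.round(d["location"]),round(d["p"],2)) for d in arm.find_in("top",t)][:3])
    except Exception as e:print(t,e)
E
```

```text
pics
{'clock': 0.0, 'joints': array([-9.77392173e-01,  3.85514305e-01,  6.64517927e-03, -5.08401299e-04,
       -1.19400441e+00, -2.58584016e-01]), 'joint_vel': array([-5.32794449e-04, -8.87295575e-04,  2.03336642e-03, -6.17119428e-04,
       -7.01035718e-04, -8.23562944e-05]), 'joint_efforts': array([-3.59194919e-04, -3.92288983e+01,  1.88404459e+01,  4.18633595e+00,
       -4.64828394e-03,  1.51984852e-05]), 'position': array([ 205.19517191, -589.74005977,  230.25326966]), 'ee_rot': array([-0.69649401, -0.11760784,  0.11791052,  0.69796962]), 'contact_force': array([-0.67092246, -0.05284439, -0.0825496 ]), 'wrist_torque': array([-0.00143259,  0.00368346, -0.04344135]), 'gripper_width': 85.66208084947783}
top {'intrinsics': array([[442.17147891,   0.        , 313.89055772],
       [  0.        , 442.17147891, 202.78605142],
       [  0.        ,   0.        ,   1.        ]]), 'R': array([[ 0.00524519, -0.99997767, -0.00414062],
       [-0.99409228, -0.00476532, -0.10843355],
       [ 0.1084114 ,  0.00468492, -0.99409508]]), 't': array([  81.51969208,  525.46274463, 1190.9393465 ])}

[... 476 characters left out ...]
8.223816  , 203.58172955],
       [  0.        ,   0.        ,   1.        ]]), 'R': array([[-0.32819863,  0.94460688,  0.00187223],
       [ 0.90963824,  0.31551342,  0.2702028 ],
       [ 0.25464471,  0.09038324, -0.96280161]]), 't': array([623.79043951, -34.63111829, 378.7970885 ])}
large_bearing [(array([387., 234.]), 0.6)]
small_bearing [(array([295., 229.]), 0.6)]
end_cover [(array([223., 228.]), 0.69)]
torque_arm [(array([465., 227.]), 0.75)]
large_round_nest [(array([443., 166.]), 0.8)]
small_round_nest [(array([375., 163.]), 0.96), (array([440., 169.]), 0.2)]
square_nest [(array([242., 162.]), 0.57)]
wide_end [(array([309., 166.]), 0.86)]
cleaner_bottle [(array([145., 204.]), 0.75)]
```

```bash
python3 -c "
import cv2
i=cv2.imread('pics/top0.png')[120:270,110:510];cv2.imwrite('pics/c0.png',cv2.resize(i,None,fx=2,fy=2,interpolation=2))"
cat > h.py <<'E'
from bench import arm
import cv2,numpy as np
from scipy.spatial.transform import Rotation as Ro
def w(c,px,z):
    K,R,t=np.array(c["intrinsics"]),np.array(c["R"]),np.array(c["t"])
    d=R.T@np.linalg.inv(K)@np.array([px[0],px[1],1.]);o=-R.T@t
    return (o+d*(z-o[2])/d[2])[:2]
def contour(cam,t,z):
    c=arm.calibration(cam)
    r=arm.masks_of(cam,t)
    if not r: return None
    m=r[0]["pixels"].astype(np.uint8)
    k=max(cv2.findContours(m,0,1)[0],key=cv2.contourArea)[:,0,:]
    return np.array([w(c,p,z) for p in k]),r[0]["p"]
E
python3 - <<'E'
from h import *
Z=dict(large_bearing=20,small_bearing=15,end_cover=10,torque_arm=18,large_round_nest=4,small_round_nest=4,square_nest=4,wide_end=4,cleaner_bottle=0)
arm.get_image("top")
for t,z in Z.items():
    r=contour("top",t,z)
    if r is None: print(t,None);continue
    P,p=r;(x,y),(a,b),g=cv2.minAreaRect(P.astype(np.float32))
    print(t,round(p,2),"c",round(x),round(y),"size",round(a),round(b),"ang",round(g,1),"mean",P.mean(0).round())
s=arm.read_state();print(Ro.from_quat(s["ee_rot"]).as_matrix().round(3))
E
```

```text
large_bearing 0.84 c 444 -114 size 62 66 ang 26.6 mean [ 444. -114.]
small_bearing 0.64 c 446 125 size 36 33 ang 0.4 mean [445. 125.]
end_cover 0.65 c 450 337 size 59 57 ang 54.1 mean [450. 337.]
torque_arm 0.69 c 450 -309 size 121 48 ang 83.1 mean [ 456. -312.]
large_round_nest 0.65 c 633 -276 size 102 103 ang 17.1 mean [ 632. -275.]
small_round_nest 0.95 c 651 -89 size 78 81 ang 87.1 mean [651. -89.]
square_nest 0.6 c 643 287 size 100 101 ang 76.0 mean [643. 286.]
wide_end 0.71 c 638 94 size 89 167 ang 79.6 mean [637.  93.]
cleaner_bottle 0.68 c 528 574 size 131 68 ang 72.1 mean [528. 572.]
[[ 0.944  0.    -0.329]
 [ 0.329 -0.     0.944]
 [ 0.    -1.    -0.   ]]
```

View pics/c0.png

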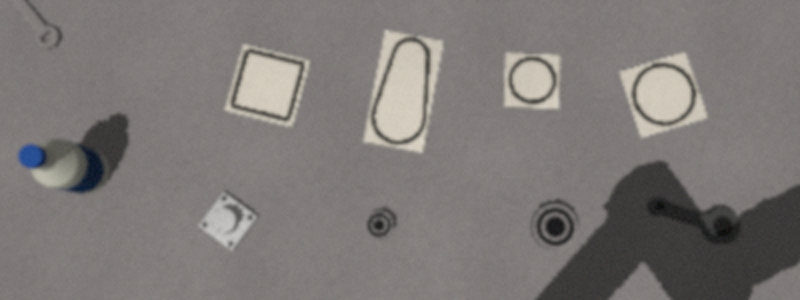

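The top view (crop 2x, offset 110,120) shows these at crop pixels:
- **Nests:** square (268,85), torque-arm (403,92, narrow end up), small round (532,80), large round (663,95).
- **Parts:** end cover (228,220), small bearing (380,223), large bearing (555,225). The torque arm has its large eye at (720,225) and its small eye at (655,205).

Next I move above the torque arm.

```bash
cat >> h.py <<'E'
from scipy.optimize import least_squares
def armfit(P,yaw0):
    P=cv2.convexHull(P.astype(np.float32))[:,0]
    # resample hull edge
    Q=np.vstack([np.linspace(a,b,8)[:-1] for a,b in zip(P,np.roll(P,-1,0))]) 
    def sd(v):
        R=np.array([[np.cos(v[2]),np.sin(v[2])],[-np.sin(v[2]),np.cos(v[2])]])
        q=(Q-v[:2])@R.T; q=np.c_[q[:,0]+45,abs(q[:,1])]
        r1,r2,h=25,13,90; b=(r1-r2)/h; a=np.sqrt(1-b*b); k=q@[-b,a]
        return np.where(k<0,np.hypot(*q.T)-r1,np.where(k>a*h,np.hypot(q[:,0]-h,q[:,1])-r2,q@[a*0+b,a]-r1))
    s=least_squares(sd,[*P.mean(0),yaw0],x_scale=[1,1,.02],loss="soft_l1")
    return s.x,np.sqrt(np.mean(s.fun**2))
def st():
    s=arm.read_state();R=Ro.from_quat(s["ee_rot"]).as_matrix()
    return s["position"],R
def go(x,y,z,yaw=None):
    p,R=st();print("t",round(arm.read_state()["clock"],2),"pos",p.round(1),"yaw",round(np.degrees(np.arctan2(R[1,0],R[0,0])),1),"tilt",R[2].round(3))
    d=R.T@(np.array([x,y,z])-p);print("to go tool xyz",d.round(1),end=" ")
    if yaw is not None:
        e=np.radians(yaw)-np.arctan2(R[1,0],R[0,0]);e=(e+np.pi)%(2*np.pi)-np.pi;print("rot_y",round(-e,3),end="")
    print()
Z=dict(large_bearing=22,small_bearing=16,end_cover=8,torque_arm=18,large_round_nest=4,small_round_nest=4,square_nest=4,wide_end=4)
def look(*ts,cam="wrist",yaw0=75,save=None):
    im=arm.get_image(cam)
    if save: cv2.imwrite(f"pics/{save}.png",im[:,:,::-1])
    out={}
    for t in ts:
        r=contour(cam,t,Z[t])
        if r is None: print(t,None);continue
        P,p=r;(x,y),(a,b),g=cv2.minAreaRect(P.astype(np.float32))
        print(t,round(p,2),"c",round(x,1),round(y,1),"size",round(a),round(b),"ang",round(g,1),end=" ")
        (cx,cy),rr=cv2.minEnclosingCircle(P.astype(np.float32));print("circ",round(cx,1),round(cy,1),round(rr,1),end=" ")
        if t=="torque_arm":
            v,e=armfit(P,np.radians(yaw0));print("fit",v[:2].round(1),np.degrees(v[2]).round(1),"rms",round(e,1),end="")
        print()
E
python3 -m creep '[{"delta_pos":[32,8,18],"rot":[0,0,0],"jaw":85},{"delta_pos":[32,8,18],"rot":[0,0,0],"jaw":85},{"delta_pos":[32,8,18],"rot":[0,0,0],"jaw":85},{"delta_pos":[32,8,18],"rot":[0,0,0],"jaw":85},{"delta_pos":[32,8,18],"rot":[0,0,0],"jaw":85},{"delta_pos":[32,8,18],"rot":[0,0,0],"jaw":85},{"delta_pos":[32,8,18],"rot":[0,0,0],"jaw":85},{"delta_pos":[32,8,18],"rot":[0,0,0],"jaw":85},{"delta_pos":[32,0,18],"rot":[0,0,0],"jaw":85},{"delta_pos":[32,0,18],"rot":[0,0,0],"jaw":85}]'
python3 - <<'E'
from h import *
look("torque_arm","large_bearing","large_round_nest","small_round_nest",save="w1")
go(450,-309,100,75)
E
```

```text
clock: 1.88
position: [449.2, -313.5, 167.0]
ee_rot: [-0.697, -0.118, 0.118, 0.697]
contact_force: [0.5, -0.4, 1.3]
gripper_width: 85.3
torque_arm 0.59 c 465.3 -310.2 size 127 52 ang 64.8 circ 461.1 -308.4 64.1 fit [ 660.4 -244. ] 16.0 rms 12.8
large_bearing 0.92 c 441.3 -122.1 size 75 60 ang 67.9 circ 441.8 -122.4 37.7 
large_round_nest 0.56 c 614.7 -281.4 size 71 101 ang 16.5 circ 616.1 -281.3 59.6 
small_round_nest 0.24 c 463.6 -312.6 size 133 53 ang 65.5 circ 459.9 -311.0 67.2 
t 2.13 pos [ 448.4 -315.   167.3] yaw 19.2 tilt [-0. -1.  0.]
to go tool xyz [ 3.5 67.3  5.1] rot_y -0.974
```

View pics/w1.png

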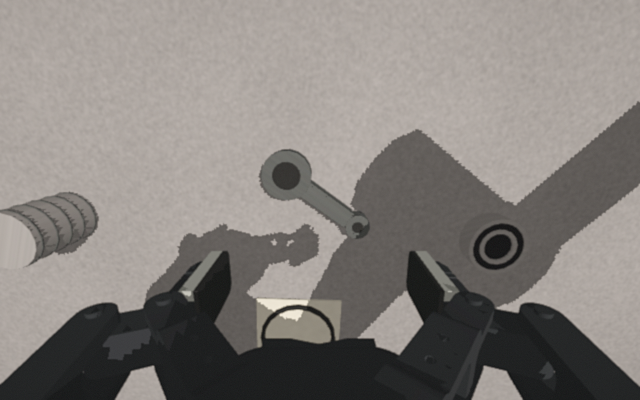

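The wrist view shows the torque arm with its large eye at (286,175) and small eye at (357,226). The large bearing is at (498,246), and the large round nest is partly hidden at (298,325). My outline fit has an axis bug, so I fix that first.

```bash
sed -i 's/k=q@\[-b,a\]/k=q@[a,-b]/' h.py; python3 - <<'E'
from h import *
look("torque_arm",yaw0=65)
c=arm.calibration("wrist");a=w(c,(286,175),20);b=w(c,(357.5,226),20);d=b-a
print(a,b,np.hypot(*d),np.degrees(np.arctan2(d[1],d[0])),(a+b)/2)
go(*(a+b)/2,100,np.degrees(np.arctan2(d[1],d[0])))
E
```

```text
torque_arm 0.72 c 449.4 -310.9 size 127 52 ang 80.1 circ 455.9 -312.1 64.2 fit [ 456.8 -306.5] 72.2 rms 0.7
[ 441.93397863 -351.21896862] [ 468.59940618 -265.60482901] 89.67065254734827 72.70024859601628 [ 455.26669241 -308.41189882]
t 2.23 pos [ 447.8 -315.8  167.3] yaw 19.1 tilt [-0. -1.  0.]
to go tool xyz [ 9.5 67.3  4.5] rot_y -0.935
```

```bash

python3 -m creep '[{"delta_pos":[7.6,20,0.5],"rot":[0,0,0],"jaw":60},{"delta_pos":[0,10,0],"rot":[0,-0.116,0],"jaw":60},{"delta_pos":[0,10,0],"rot":[0,-0.116,0],"jaw":60},{"delta_pos":[0,10,0],"rot":[0,-0.116,0],"jaw":60},{"delta_pos":[0,10,0],"rot":[0,-0.116,0],"jaw":60},{"delta_pos":[0,10,0],"rot":[0,-0.116,0],"jaw":60},{"delta_pos":[0,10,0],"rot":[0,-0.116,0],"jaw":60},{"delta_pos":[0,10,0],"rot":[0,-0.116,0],"jaw":60},{"delta_pos":[0,0,0],"rot":[0,-0.116,0],"jaw":60},{"delta_pos":[0,0,0],"rot":[0,0,0],"jaw":60}]'
python3 - <<'E'
from h import *
look("torque_arm",yaw0=72)
go(454.7,-312.7,7,72.3)
E
```

```text
clock: 3.07
position: [454.2, -313.2, 76.7]
ee_rot: [-0.57, -0.417, 0.418, 0.571]
contact_force: [-0.4, -0.6, -0.3]
gripper_width: 59.9
torque_arm 0.65 c 455.7 -311.5 size 129 49 ang 73.8 circ 456.6 -311.8 64.3 fit [ 458.3 -305.9] 72.1 rms 0.4
t 3.17 pos [ 455.  -313.1   77.5] yaw 72.1 tilt [-0. -1. -0.]
to go tool xyz [ 0.3 70.5  0.5] rot_y -0.004
```

```bash

python3 -m creep '[{"delta_pos":[1.5,30,-0.8],"rot":[0,0,0],"jaw":60},{"delta_pos":[0,30,0],"rot":[0,0,0],"jaw":60},{"delta_pos":[0,10,0],"rot":[0,0,0],"jaw":60},{"delta_pos":[0,0,0],"rot":[0,0,0],"jaw":60},{"delta_pos":[0,0,0],"rot":[0,0,0],"jaw":0},{"delta_pos":[0,0,0],"rot":[0,0,0],"jaw":0},{"delta_pos":[0,0,0],"rot":[0,0,0],"jaw":0},{"delta_pos":[0,0,0],"rot":[0,0,0],"jaw":0},{"delta_pos":[0,0,0],"rot":[0,0,0],"jaw":0},{"delta_pos":[0,0,0],"rot":[0,0,0],"jaw":0}]'
python3 -m creep '[{"delta_pos":[0,0,0],"rot":[0,0,0],"jaw":0},{"delta_pos":[0,0,0],"rot":[0,0,0],"jaw":0},{"delta_pos":[0,-15,0],"rot":[0,0,0],"jaw":0},{"delta_pos":[0,-20,0],"rot":[0,0,0],"jaw":0},{"delta_pos":[0,-25,0],"rot":[0,0,0],"jaw":0},{"delta_pos":[0,-30,0],"rot":[0,0,0],"jaw":0},{"delta_pos":[0,-30,0],"rot":[0,0,0],"jaw":0},{"delta_pos":[0,-30,0],"rot":[0,0,0],"jaw":0},{"delta_pos":[0,0,0],"rot":[0,0,0],"jaw":0},{"delta_pos":[0,0,0],"rot":[0,0,0],"jaw":0}]'
python3 - <<'E'
from h import *
look("torque_arm","large_bearing","small_bearing","small_round_nest",yaw0=72)
go(638,94,157,-10.4)
E
```

```text
clock: 4.0
position: [457.7, -311.4, 9.1]
ee_rot: [0.572, 0.418, -0.417, -0.57]
contact_force: [-1.3, 1.2, 6.3]
gripper_width: 16.3
clock: 4.83
position: [457.1, -310.8, 158.7]
ee_rot: [0.572, 0.418, -0.416, -0.57]
contact_force: [-0.5, 0.7, -5.2]
gripper_width: 16.5
torque_arm 0.83 c 474.8 -256.2 size 236 104 ang 69.5 circ 471.8 -255.1 118.0 fit [ 454.4 -298.8] 70.1 rms 49.3
large_bearing None
small_bearing None
small_round_nest None
t 5.08 pos [ 455.5 -310.5  155.3] yaw 72.3 tilt [ 0.    -1.     0.004]
to go tool xyz [440.8  -1.7 -51.1] rot_y 1.444
```

```bash

python3 -m creep '[{"delta_pos":[20,0,4],"rot":[0,0,0],"jaw":0},{"delta_pos":[35,0,6],"rot":[0,0,0],"jaw":0},{"delta_pos":[35,0,6],"rot":[0,0,0],"jaw":0},{"delta_pos":[35,0,6],"rot":[0,0,0],"jaw":0},{"delta_pos":[35,0,6],"rot":[0,0,0],"jaw":0},{"delta_pos":[35,0,6],"rot":[0,0,0],"jaw":0},{"delta_pos":[35,0,6],"rot":[0,0,0],"jaw":0},{"delta_pos":[35,0,6],"rot":[0,0,0],"jaw":0},{"delta_pos":[35,0,6],"rot":[0,0,0],"jaw":0},{"delta_pos":[35,0,6],"rot":[0,0,0],"jaw":0}]'
python3 -m creep '[{"delta_pos":[35,0,6],"rot":[0,0,0],"jaw":0},{"delta_pos":[35,0,6],"rot":[0,0,0],"jaw":0},{"delta_pos":[20,0,4],"rot":[0,0,0],"jaw":0},{"delta_pos":[10,0,2],"rot":[0,0,0],"jaw":0},{"delta_pos":[0,0,0],"rot":[0,0,0],"jaw":0},{"delta_pos":[0,0,0],"rot":[0,0,0],"jaw":0},{"delta_pos":[0,0,0],"rot":[0,0,0],"jaw":0},{"delta_pos":[0,0,0],"rot":[0,0,0],"jaw":0},{"delta_pos":[0,0,0],"rot":[0,0,0],"jaw":0},{"delta_pos":[0,0,0],"rot":[0,0,0],"jaw":0}]'
python3 - <<'E'
from h import *
look("wide_end","square_nest","small_bearing","end_cover","small_round_nest",save="w2")
go(638,94,157,-10.4)
E
```

```text
clock: 5.92
position: [502.4, 27.5, 156.3]
ee_rot: [-0.571, -0.417, 0.418, 0.571]
contact_force: [0.9, 0.0, -3.8]
gripper_width: 16.3
clock: 6.75
position: [516.1, 125.7, 157.4]
ee_rot: [-0.571, -0.417, 0.417, 0.571]
contact_force: [-0.4, -0.5, -4.1]
gripper_width: 16.0
wide_end 0.61 c 634.3 91.5 size 86 164 ang 79.2 circ 634.1 90.5 90.9 
square_nest 0.59 c 592.2 276.8 size 22 5 ang 71.0 circ 592.2 276.8 11.1 
small_bearing 0.75 c 441.9 124.1 size 42 36 ang 87.4 circ 444.1 123.8 21.3 
end_cover 0.77 c 434.2 335.6 size 11 38 ang 26.1 circ 433.4 335.2 18.9 
small_round_nest 0.62 c 650.4 -76.6 size 53 79 ang 87.2 circ 650.7 -77.0 46.6 
t 7.05 pos [516.1 126.5 157.4] yaw 72.3 tilt [ 0. -1. -0.]
to go tool xyz [   6.     0.4 -126. ] rot_y 1.444
```

View pics/w2.png

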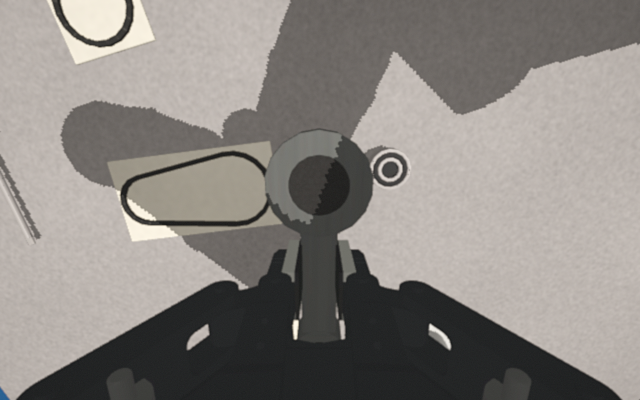

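The wrist picture shows the arm-nest plate at about (205,190), with its narrow end to the left (+x), and the small bearing at (390,168). The arm is held firmly with its large eye at (318,185). Next I turn and translate over the nest.

```bash

python3 -m creep '[{"delta_pos":[0,0,0],"rot":[0,0.121,0],"jaw":0},{"delta_pos":[0,0,0],"rot":[0,0.121,0],"jaw":0},{"delta_pos":[0,0,0],"rot":[0,0.121,0],"jaw":0},{"delta_pos":[0,0,0],"rot":[0,0.121,0],"jaw":0},{"delta_pos":[0,0,0],"rot":[0,0.121,0],"jaw":0},{"delta_pos":[0,0,0],"rot":[0,0.121,0],"jaw":0},{"delta_pos":[0,0,0],"rot":[0,0.121,0],"jaw":0},{"delta_pos":[0,0,0],"rot":[0,0.121,0],"jaw":0},{"delta_pos":[0,0,0],"rot":[0,0.121,0],"jaw":0},{"delta_pos":[0,0,0],"rot":[0,0.121,0],"jaw":0}]'
python3 -m creep '[{"delta_pos":[0,0,0],"rot":[0,0.121,0],"jaw":0},{"delta_pos":[0,0,0],"rot":[0,0.121,0],"jaw":0},{"delta_pos":[25,15,-2.5],"rot":[0,0,0],"jaw":0},{"delta_pos":[25,20,-2.5],"rot":[0,0,0],"jaw":0},{"delta_pos":[25,20,-2.5],"rot":[0,0,0],"jaw":0},{"delta_pos":[25,20,-2],"rot":[0,0,0],"jaw":0},{"delta_pos":[24,20,-2],"rot":[0,0,0],"jaw":0},{"delta_pos":[0,15,0],"rot":[0,0,0],"jaw":0},{"delta_pos":[0,0,0],"rot":[0,0,0],"jaw":0},{"delta_pos":[0,0,0],"rot":[0,0,0],"jaw":0}]'
python3 - <<'E'
from h import *
look("wide_end","torque_arm","small_round_nest",yaw0=-10,save="w3")
go(636,92,12,-10.8)
E
```

```text
clock: 7.88
position: [516.2, 126.7, 157.3]
ee_rot: [0.707, 0.017, -0.017, -0.707]
contact_force: [0.3, -0.0, -4.0]
gripper_width: 15.8
clock: 8.72
position: [634.8, 91.5, 46.0]
ee_rot: [0.705, -0.068, 0.066, -0.703]
contact_force: [-0.3, -0.4, -4.2]
gripper_width: 16.4
wide_end 0.88 c 614.6 96.3 size 86 122 ang 79.4 circ 614.8 96.3 73.9 
torque_arm 0.76 c 643.2 89.3 size 64 145 ang 76.4 circ 643.5 90.6 72.4 fit [642.6  92.3] -11.4 rms 8.7
small_round_nest 0.79 c 652.6 -90.7 size 82 80 ang 88.1 circ 652.4 -90.7 55.5 
t 8.92 pos [636.3  92.6  49.3] yaw -10.8 tilt [ 0.003 -1.     0.001]
to go tool xyz [-0.3 37.3 -0.7] rot_y 0.0
```

View pics/w3.png

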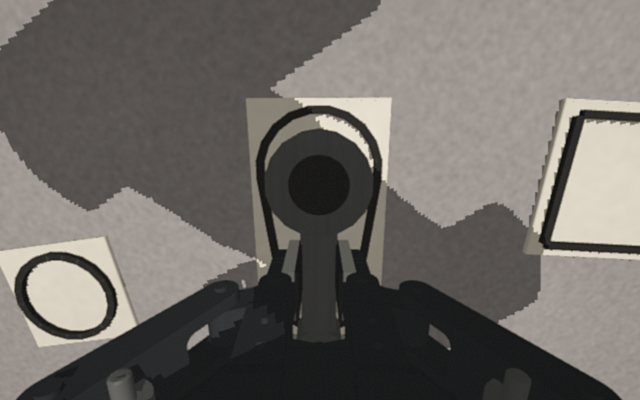

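The arm hangs centred over its nest: plate columns 246–392, large eye at column 319, wide end under the large eye. I lower it.

```bash

python3 -m creep '[{"delta_pos":[0,15,0],"rot":[0,0,0],"jaw":0},{"delta_pos":[0,10,0],"rot":[0,0,0],"jaw":0},{"delta_pos":[0,5,0],"rot":[0,0,0],"jaw":0},{"delta_pos":[0,2,0],"rot":[0,0,0],"jaw":0},{"delta_pos":[0,1,0],"rot":[0,0,0],"jaw":0},{"delta_pos":[0,1,0],"rot":[0,0,0],"jaw":0},{"delta_pos":[0,0,0],"rot":[0,0,0],"jaw":0},{"delta_pos":[0,0,0],"rot":[0,0,0],"jaw":0},{"delta_pos":[0,0,0],"rot":[0,0,0],"jaw":0},{"delta_pos":[0,0,0],"rot":[0,0,0],"jaw":0}]'
python3 - <<'E'
from h import *
s=arm.read_state();print(s["contact_force"],s["wrist_torque"])
go(636,92,12,-10.8)
E
```

```text
clock: 9.75
position: [636.0, 92.0, 13.6]
ee_rot: [-0.704, 0.067, -0.067, 0.704]
contact_force: [0.3, 0.4, -4.3]
gripper_width: 15.8
[ 0.26320736  0.39656845 -4.29661822] [-0.04800403 -0.04829962  0.02235758]
t 9.75 pos [636.   92.   13.6] yaw -10.8 tilt [ 0. -1.  0.]
to go tool xyz [ 0.   1.6 -0. ] rot_y -0.001
```

Not in contact yet, so I continue down in small steps.

```bash

python3 -m creep '[{"delta_pos":[0,0.4,0],"rot":[0,0,0],"jaw":0},{"delta_pos":[0,0.4,0],"rot":[0,0,0],"jaw":0},{"delta_pos":[0,0.4,0],"rot":[0,0,0],"jaw":0},{"delta_pos":[0,0,0],"rot":[0,0,0],"jaw":0},{"delta_pos":[0,0,0],"rot":[0,0,0],"jaw":0},{"delta_pos":[0,0,0],"rot":[0,0,0],"jaw":0},{"delta_pos":[0,0,0],"rot":[0,0,0],"jaw":0},{"delta_pos":[0,0,0],"rot":[0,0,0],"jaw":0},{"delta_pos":[0,0,0],"rot":[0,0,0],"jaw":0},{"delta_pos":[0,0,0],"rot":[0,0,0],"jaw":0}]'
python3 -m creep '[{"delta_pos":[0,0.4,0],"rot":[0,0,0],"jaw":0},{"delta_pos":[0,0.3,0],"rot":[0,0,0],"jaw":0},{"delta_pos":[0,0.3,0],"rot":[0,0,0],"jaw":0},{"delta_pos":[0,0,0],"rot":[0,0,0],"jaw":0},{"delta_pos":[0,0,0],"rot":[0,0,0],"jaw":0},{"delta_pos":[0,0,0],"rot":[0,0,0],"jaw":0},{"delta_pos":[0,0,0],"rot":[0,0,0],"jaw":0},{"delta_pos":[0,0,0],"rot":[0,0,0],"jaw":0},{"delta_pos":[0,0,0],"rot":[0,0,0],"jaw":0},{"delta_pos":[0,0,0],"rot":[0,0,0],"jaw":0}]'
```

```text
clock: 10.58
position: [636.0, 92.1, 13.2]
ee_rot: [-0.704, 0.066, -0.067, 0.704]
contact_force: [-3.1, 0.5, 5.9]
gripper_width: 16.3
clock: 11.42
position: [636.0, 92.1, 13.2]
ee_rot: [0.704, -0.066, 0.067, -0.704]
contact_force: [-4.6, 0.4, 10.6]
gripper_width: 16.1
```

```bash

python3 -m creep '[{"delta_pos":[0,0,0],"rot":[0,0,0],"jaw":55},{"delta_pos":[0,0,0],"rot":[0,0,0],"jaw":55},{"delta_pos":[0,0,0],"rot":[0,0,0],"jaw":55},{"delta_pos":[0,0,0],"rot":[0,0,0],"jaw":55},{"delta_pos":[0,-20,0],"rot":[0,0,0],"jaw":55},{"delta_pos":[0,-30,0],"rot":[0,0,0],"jaw":60},{"delta_pos":[0,-30,0],"rot":[0,0,0],"jaw":70},{"delta_pos":[-20,-20,0],"rot":[0,0,0],"jaw":70},{"delta_pos":[-30,0,-1],"rot":[0,0,0],"jaw":70},{"delta_pos":[-30,0,-1],"rot":[0,0,0],"jaw":70}]'
python3 -m creep '[{"delta_pos":[-30,0,-1],"rot":[0,0,0],"jaw":70},{"delta_pos":[-30,0,-1],"rot":[0,0,0],"jaw":70},{"delta_pos":[-30,0,-0.5],"rot":[0,0,0],"jaw":70},{"delta_pos":[-24,0,0],"rot":[0,0,0],"jaw":70},{"delta_pos":[0,0,0],"rot":[0,0,0],"jaw":70},{"delta_pos":[0,0,0],"rot":[0,0,0],"jaw":70},{"delta_pos":[0,0,0],"rot":[0,0,0],"jaw":70},{"delta_pos":[0,0,0],"rot":[0,0,0],"jaw":70},{"delta_pos":[0,0,0],"rot":[0,0,0],"jaw":70},{"delta_pos":[0,0,0],"rot":[0,0,0],"jaw":70}]'
python3 - <<'E'
from h import *
look("small_bearing","large_bearing","end_cover","torque_arm",yaw0=-10,save="w4")
look("torque_arm","wide_end",cam="top",yaw0=-10)
go(443,124.5,6,-10.8)
E
```

```text
clock: 12.25
position: [557.4, 105.5, 112.3]
ee_rot: [-0.703, 0.066, -0.068, 0.705]
contact_force: [-0.9, 0.8, -0.9]
gripper_width: 70.3
clock: 13.08
position: [445.0, 123.9, 110.8]
ee_rot: [0.704, -0.067, 0.067, -0.704]
contact_force: [-0.3, 0.2, -0.1]
gripper_width: 70.0
small_bearing 0.73 c 442.0 125.2 size 37 42 ang 79.1 circ 442.1 125.3 21.3 
large_bearing 0.84 c 438.6 -109.7 size 62 82 ang 20.9 circ 439.9 -109.7 41.3 
end_cover 0.93 c 450.2 338.8 size 76 60 ang 54.4 circ 448.2 335.1 43.0 
torque_arm 0.59 c 568.2 103.9 size 37 14 ang 79.1 circ 570.9 103.3 18.4 fit [533.2  77. ] 39.4 rms 5.5
torque_arm 0.85 c 637.8 99.8 size 48 125 ang 86.6 circ 637.5 95.6 63.6 fit [642.5  93.1] -10.5 rms 1.0
wide_end 0.69 c 637.3 92.8 size 93 167 ang 79.2 circ 639.2 91.8 89.9 
t 13.48 pos [444.4 124.  111.1] yaw -10.8 tilt [-0. -1. -0.]
to go tool xyz [ -1.5 105.1   0.2] rot_y -0.001
```

View pics/w4.png

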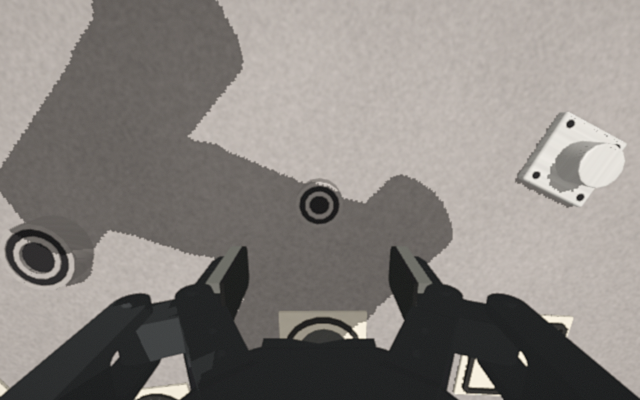

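The small bearing's top is centred between the fingers at (319,205), the end cover is at (575,160) and the large bearing at (38,258). I convert the bearing's top centre to a position.

```bash
python3 - <<'E'
from h import *
c=arm.calibration("wrist");p=w(c,(319,205),18);print(p);go(*p,6)
E
```

```text
[442.5661348  124.70568111]
t 13.48 pos [444.4 124.  111.1] yaw -10.8 tilt [-0. -1. -0.]
to go tool xyz [ -1.9 105.1   0.3]
```

```bash

python3 -m creep '[{"delta_pos":[-1.5,35,0.3],"rot":[0,0,0],"jaw":65},{"delta_pos":[0,35,0],"rot":[0,0,0],"jaw":65},{"delta_pos":[0,25,0],"rot":[0,0,0],"jaw":65},{"delta_pos":[0,9,0],"rot":[0,0,0],"jaw":65},{"delta_pos":[0,0,0],"rot":[0,0,0],"jaw":60},{"delta_pos":[0,0,0],"rot":[0,0,0],"jaw":0},{"delta_pos":[0,0,0],"rot":[0,0,0],"jaw":0},{"delta_pos":[0,0,0],"rot":[0,0,0],"jaw":0},{"delta_pos":[0,0,0],"rot":[0,0,0],"jaw":0},{"delta_pos":[0,0,0],"rot":[0,0,0],"jaw":0}]'
python3 -m creep '[{"delta_pos":[0,0,0],"rot":[0,0,0],"jaw":0},{"delta_pos":[0,0,0],"rot":[0,0,0],"jaw":0},{"delta_pos":[0,0,0],"rot":[0,0,0],"jaw":0},{"delta_pos":[0,-15,0],"rot":[0,0,0],"jaw":0},{"delta_pos":[0,-20,0],"rot":[0,0,0],"jaw":0},{"delta_pos":[0,-25,0],"rot":[0,0,0],"jaw":0},{"delta_pos":[0,-30,0],"rot":[0,0,0],"jaw":0},{"delta_pos":[0,-20,0],"rot":[0,0,0],"jaw":0},{"delta_pos":[0,0,0],"rot":[0,0,0],"jaw":0},{"delta_pos":[0,0,0],"rot":[0,0,0],"jaw":0}]'
python3 - <<'E'
from h import *
go(652,-90,110,-10.8)
E
```

```text
clock: 14.32
position: [444.2, 125.4, 8.8]
ee_rot: [-0.703, 0.065, -0.068, 0.705]
contact_force: [-1.2, 0.3, 6.6]
gripper_width: 36.7
clock: 15.15
position: [443.3, 125.0, 118.5]
ee_rot: [-0.703, 0.066, -0.068, 0.705]
contact_force: [0.3, 0.7, -1.8]
gripper_width: 37.1
t 15.15 pos [443.3 125.  118.5] yaw -10.9 tilt [ 0.002 -1.     0.003]
to go tool xyz [ 245.4    8.5 -171.9] rot_y -0.001
```

```bash

python3 -m creep '[{"delta_pos":[15,0,-10],"rot":[0,0,0],"jaw":0},{"delta_pos":[27,0,-19],"rot":[0,0,0],"jaw":0},{"delta_pos":[27,0,-19],"rot":[0,0,0],"jaw":0},{"delta_pos":[27,0,-19],"rot":[0,0,0],"jaw":0},{"delta_pos":[27,0,-19],"rot":[0,0,0],"jaw":0},{"delta_pos":[27,0,-19],"rot":[0,0,0],"jaw":0},{"delta_pos":[27,0,-19],"rot":[0,0,0],"jaw":0},{"delta_pos":[27,0,-19],"rot":[0,0,0],"jaw":0},{"delta_pos":[27,0,-19],"rot":[0,0,0],"jaw":0},{"delta_pos":[14,0,-10],"rot":[0,0,0],"jaw":0}]'
python3 -m creep '[{"delta_pos":[0,20,0],"rot":[0,0,0],"jaw":0},{"delta_pos":[0,20,0],"rot":[0,0,0],"jaw":0},{"delta_pos":[0,20,0],"rot":[0,0,0],"jaw":0},{"delta_pos":[0,10,0],"rot":[0,0,0],"jaw":0},{"delta_pos":[0,5,0],"rot":[0,0,0],"jaw":0},{"delta_pos":[0,0,0],"rot":[0,0,0],"jaw":0},{"delta_pos":[0,0,0],"rot":[0,0,0],"jaw":0},{"delta_pos":[0,0,0],"rot":[0,0,0],"jaw":0},{"delta_pos":[0,0,0],"rot":[0,0,0],"jaw":0},{"delta_pos":[0,0,0],"rot":[0,0,0],"jaw":0}]'
python3 - <<'E'
from h import *
look("small_bearing","small_round_nest","large_round_nest",save="w5")
go(652,-90,13,-10.8)
E
```

```text
clock: 15.98
position: [652.2, -93.0, 114.4]
ee_rot: [0.704, -0.069, 0.067, -0.704]
contact_force: [0.2, -0.2, -0.8]
gripper_width: 37.1
clock: 16.82
position: [651.8, -90.3, 43.3]
ee_rot: [-0.704, 0.066, -0.067, 0.704]
contact_force: [-0.5, 0.1, -0.3]
gripper_width: 36.9
small_bearing 0.56 c 665.9 -93.1 size 47 57 ang 79.1 circ 666.0 -93.1 28.5 
small_round_nest 0.89 c 639.6 -90.1 size 79 60 ang 86.1 circ 640.1 -90.0 48.4 
large_round_nest 0.89 c 629.5 -274.5 size 99 102 ang 17.1 circ 630.0 -274.5 69.9 
t 17.02 pos [651.4 -90.4  42.6] yaw -10.8 tilt [ 0.001 -1.     0.   ]
to go tool xyz [ 0.5 29.6  0.5] rot_y -0.001
```

View pics/w5.png

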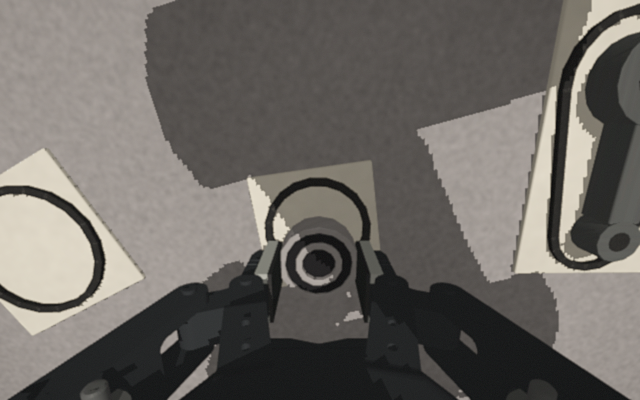

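The bearing at (318,262) is centred laterally on the rim (column 318). I lower to contact.

```bash

python3 -m creep '[{"delta_pos":[-0.3,10,0.3],"rot":[0,0,0],"jaw":0},{"delta_pos":[0,10,0],"rot":[0,0,0],"jaw":0},{"delta_pos":[0,5,0],"rot":[0,0,0],"jaw":0},{"delta_pos":[0,2,0],"rot":[0,0,0],"jaw":0},{"delta_pos":[0,1,0],"rot":[0,0,0],"jaw":0},{"delta_pos":[0,0,0],"rot":[0,0,0],"jaw":0},{"delta_pos":[0,0,0],"rot":[0,0,0],"jaw":0},{"delta_pos":[0,0,0],"rot":[0,0,0],"jaw":0},{"delta_pos":[0,0,0],"rot":[0,0,0],"jaw":0},{"delta_pos":[0,0,0],"rot":[0,0,0],"jaw":0}]'
python3 -m creep '[{"delta_pos":[0,0.4,0],"rot":[0,0,0],"jaw":0},{"delta_pos":[0,0.4,0],"rot":[0,0,0],"jaw":0},{"delta_pos":[0,0.4,0],"rot":[0,0,0],"jaw":0},{"delta_pos":[0,0,0],"rot":[0,0,0],"jaw":0},{"delta_pos":[0,0,0],"rot":[0,0,0],"jaw":0},{"delta_pos":[0,0,0],"rot":[0,0,0],"jaw":0},{"delta_pos":[0,0,0],"rot":[0,0,0],"jaw":0},{"delta_pos":[0,0,0],"rot":[0,0,0],"jaw":0},{"delta_pos":[0,0,0],"rot":[0,0,0],"jaw":0},{"delta_pos":[0,0,0],"rot":[0,0,0],"jaw":0}]'
```

```text
clock: 17.85
position: [651.2, -90.0, 14.4]
ee_rot: [-0.704, 0.067, -0.067, 0.704]
contact_force: [0.3, -0.3, -1.5]
gripper_width: 36.9
clock: 18.68
position: [651.0, -90.0, 13.0]
ee_rot: [0.704, -0.067, 0.067, -0.704]
contact_force: [-0.2, -0.1, 0.2]
gripper_width: 36.5
```

```bash

python3 -m creep '[{"delta_pos":[0,0.3,0],"rot":[0,0,0],"jaw":0},{"delta_pos":[0,0.3,0],"rot":[0,0,0],"jaw":0},{"delta_pos":[0,0.3,0],"rot":[0,0,0],"jaw":0},{"delta_pos":[0,0,0],"rot":[0,0,0],"jaw":0},{"delta_pos":[0,0,0],"rot":[0,0,0],"jaw":0},{"delta_pos":[0,0,0],"rot":[0,0,0],"jaw":0},{"delta_pos":[0,0,0],"rot":[0,0,0],"jaw":0},{"delta_pos":[0,0,0],"rot":[0,0,0],"jaw":0},{"delta_pos":[0,0,0],"rot":[0,0,0],"jaw":0},{"delta_pos":[0,0,0],"rot":[0,0,0],"jaw":0}]'
```

```text
clock: 19.52
position: [651.1, -90.0, 12.9]
ee_rot: [0.704, -0.067, 0.067, -0.704]
contact_force: [-2.0, 0.8, 5.2]
gripper_width: 36.9
```

```bash

python3 -m creep '[{"delta_pos":[0,0,0],"rot":[0,0,0],"jaw":60},{"delta_pos":[0,0,0],"rot":[0,0,0],"jaw":60},{"delta_pos":[0,0,0],"rot":[0,0,0],"jaw":60},{"delta_pos":[0,0,0],"rot":[0,0,0],"jaw":60},{"delta_pos":[0,-20,0],"rot":[0,0,0],"jaw":60},{"delta_pos":[0,-30,0],"rot":[0,0,0],"jaw":60},{"delta_pos":[0,-30,0],"rot":[0,0,0],"jaw":85},{"delta_pos":[-20,-20,-6],"rot":[0,0,0],"jaw":85},{"delta_pos":[-30,0,-10],"rot":[0,0,0],"jaw":85},{"delta_pos":[-30,0,-10],"rot":[0,0,0],"jaw":85}]'
python3 -m creep '[{"delta_pos":[-30,0,-10],"rot":[0,0,0],"jaw":85},{"delta_pos":[-30,0,-10],"rot":[0,0,0],"jaw":85},{"delta_pos":[-30,0,-10],"rot":[0,0,0],"jaw":85},{"delta_pos":[-30,0,-7],"rot":[0,0,0],"jaw":85},{"delta_pos":[0,0,0],"rot":[0,0,0],"jaw":85},{"delta_pos":[0,0,0],"rot":[0,0,0],"jaw":85},{"delta_pos":[0,0,0],"rot":[0,0,0],"jaw":85},{"delta_pos":[0,0,0],"rot":[0,0,0],"jaw":85},{"delta_pos":[0,0,0],"rot":[0,0,0],"jaw":85},{"delta_pos":[0,0,0],"rot":[0,0,0],"jaw":85}]'
python3 - <<'E'
from h import *
look("large_bearing",save="w6")
look("small_bearing","small_round_nest","large_round_nest",cam="top",save="t2")
c=arm.calibration("wrist")
g=cv2.imread("pics/w6.png")
m=arm.masks_of("wrist","large_bearing")[0]["pixels"]
d=(m&(g.max(2)<45)).astype(np.uint8)
n,l,s,ce=cv2.connectedComponentsWithStats(d);i=np.argsort(-s[1:,4])[:3]+1
for j in i: print(s[j],ce[j].round(1),w(c,ce[j],24))
go(444,-114,5)
E
```

```text
clock: 20.35
position: [568.0, -100.4, 113.4]
ee_rot: [-0.704, 0.065, -0.068, 0.704]
contact_force: [-0.6, -0.6, -0.1]
gripper_width: 84.9
clock: 21.18
position: [443.5, -114.2, 111.8]
ee_rot: [0.704, -0.067, 0.067, -0.704]
contact_force: [0.1, -0.9, -1.0]
gripper_width: 85.0
large_bearing 0.9 c 441.4 -117.6 size 63 63 ang 34.3 circ 440.9 -117.8 33.0 
small_bearing 0.56 c 651.6 -87.8 size 44 44 ang 71.4 circ 652.8 -87.6 23.4 
small_round_nest 0.81 c 652.8 -89.2 size 78 76 ang 86.8 circ 652.3 -89.3 50.2 
large_round_nest 0.71 c 632.1 -274.8 size 102 102 ang 17.1 circ 632.3 -274.5 67.8 
[ 283  177   63   61 1130] [313.9 206.4] [ 439.8202366  -117.58019735]
[297 192  35  32 871] [313.9 207.5] [ 440.73094862 -117.72997213]
t 21.53 pos [ 442.8 -114.3  111.9] yaw -10.8 tilt [-0. -1. -0.]
to go tool xyz [  1.2 106.9   0.5]
```

View pics/w6.png

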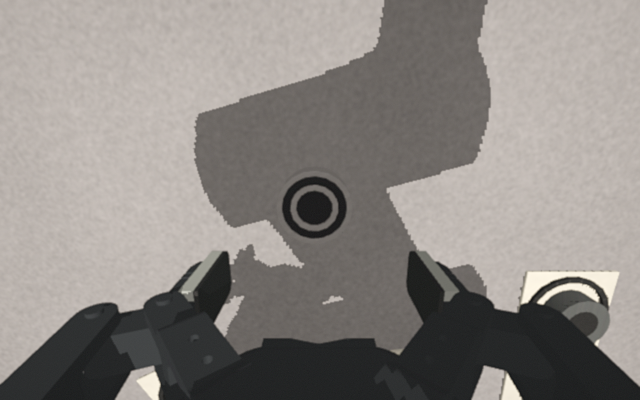

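The large bearing's top is at (314,207), slightly left of the finger midline (320). I correct by 3.6 mm and grip.

```bash

python3 -m creep '[{"delta_pos":[-0.8,35,-3.6],"rot":[0,0,0],"jaw":85},{"delta_pos":[0,35,0],"rot":[0,0,0],"jaw":85},{"delta_pos":[0,26,0],"rot":[0,0,0],"jaw":85},{"delta_pos":[0,9,0],"rot":[0,0,0],"jaw":85},{"delta_pos":[0,0,0],"rot":[0,0,0],"jaw":85},{"delta_pos":[0,0,0],"rot":[0,0,0],"jaw":0},{"delta_pos":[0,0,0],"rot":[0,0,0],"jaw":0},{"delta_pos":[0,0,0],"rot":[0,0,0],"jaw":0},{"delta_pos":[0,0,0],"rot":[0,0,0],"jaw":0},{"delta_pos":[0,0,0],"rot":[0,0,0],"jaw":0}]'
python3 -m creep '[{"delta_pos":[0,0,0],"rot":[0,0,0],"jaw":0},{"delta_pos":[0,0,0],"rot":[0,0,0],"jaw":0},{"delta_pos":[0,0,0],"rot":[0,0,0],"jaw":0},{"delta_pos":[0,-15,0],"rot":[0,0,0],"jaw":0},{"delta_pos":[0,-20,0],"rot":[0,0,0],"jaw":0},{"delta_pos":[0,-25,0],"rot":[0,0,0],"jaw":0},{"delta_pos":[0,-30,0],"rot":[0,0,0],"jaw":0},{"delta_pos":[0,-20,0],"rot":[0,0,0],"jaw":0},{"delta_pos":[0,0,0],"rot":[0,0,0],"jaw":0},{"delta_pos":[0,0,0],"rot":[0,0,0],"jaw":0}]'
python3 - <<'E'
from h import *
go(631.5,-275,110,-10.8)
E
```

```text
clock: 22.37
position: [442.8, -117.6, 9.1]
ee_rot: [-0.704, 0.065, -0.068, 0.704]
contact_force: [-1.3, -0.6, 6.4]
gripper_width: 59.3
clock: 23.2
position: [441.8, -117.5, 118.6]
ee_rot: [-0.703, 0.065, -0.068, 0.704]
contact_force: [-0.9, 0.7, -2.8]
gripper_width: 59.4
t 23.2 pos [ 441.8 -117.5  118.6] yaw -10.9 tilt [ 0.004 -1.     0.002]
to go tool xyz [ 216.     9.3 -119. ] rot_y -0.001
```

```bash

python3 -m creep '[{"delta_pos":[12,0,-7],"rot":[0,0,0],"jaw":0},{"delta_pos":[24,0,-13],"rot":[0,0,0],"jaw":0},{"delta_pos":[24,0,-13],"rot":[0,0,0],"jaw":0},{"delta_pos":[24,0,-13],"rot":[0,0,0],"jaw":0},{"delta_pos":[24,0,-13],"rot":[0,0,0],"jaw":0},{"delta_pos":[24,0,-13],"rot":[0,0,0],"jaw":0},{"delta_pos":[24,0,-13],"rot":[0,0,0],"jaw":0},{"delta_pos":[24,0,-13],"rot":[0,0,0],"jaw":0},{"delta_pos":[24,0,-13],"rot":[0,0,0],"jaw":0},{"delta_pos":[12,0,-8],"rot":[0,0,0],"jaw":0}]'
python3 -m creep '[{"delta_pos":[0,20,0],"rot":[0,0,0],"jaw":0},{"delta_pos":[0,20,0],"rot":[0,0,0],"jaw":0},{"delta_pos":[0,20,0],"rot":[0,0,0],"jaw":0},{"delta_pos":[0,10,0],"rot":[0,0,0],"jaw":0},{"delta_pos":[0,5,0],"rot":[0,0,0],"jaw":0},{"delta_pos":[0,0,0],"rot":[0,0,0],"jaw":0},{"delta_pos":[0,0,0],"rot":[0,0,0],"jaw":0},{"delta_pos":[0,0,0],"rot":[0,0,0],"jaw":0},{"delta_pos":[0,0,0],"rot":[0,0,0],"jaw":0},{"delta_pos":[0,0,0],"rot":[0,0,0],"jaw":0}]'
python3 - <<'E'
from h import *
look("large_round_nest",save="w7")
go(631,-275,13,-10.8)
E
```

```text
clock: 24.03
position: [632.0, -276.6, 114.2]
ee_rot: [-0.704, 0.068, -0.066, 0.704]
contact_force: [0.5, 0.4, -2.3]
gripper_width: 59.1
clock: 24.87
position: [631.6, -275.2, 43.3]
ee_rot: [0.704, -0.066, 0.068, -0.704]
contact_force: [0.1, -0.3, -1.6]
gripper_width: 59.5
large_round_nest 0.8 c 629.7 -276.4 size 100 100 ang 16.9 circ 630.1 -276.1 69.2 
t 24.97 pos [ 631.4 -275.2   42.9] yaw -10.8 tilt [ 0.001 -1.     0.   ]
to go tool xyz [-0.4 29.9  0.1] rot_y -0.001
```

View pics/w7.png

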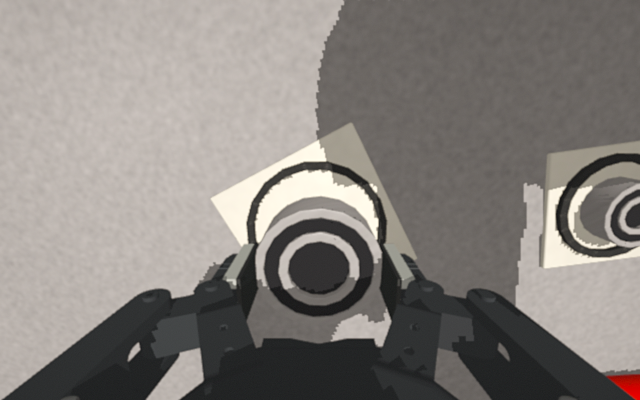

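The large bearing (320,265) is over the rim (centre column 317), so I lower it.

```bash

python3 -m creep '[{"delta_pos":[-0.7,10,-0.5],"rot":[0,0,0],"jaw":0},{"delta_pos":[0,10,0],"rot":[0,0,0],"jaw":0},{"delta_pos":[0,5,0],"rot":[0,0,0],"jaw":0},{"delta_pos":[0,2,0],"rot":[0,0,0],"jaw":0},{"delta_pos":[0,1.5,0],"rot":[0,0,0],"jaw":0},{"delta_pos":[0,0.5,0],"rot":[0,0,0],"jaw":0},{"delta_pos":[0,0,0],"rot":[0,0,0],"jaw":0},{"delta_pos":[0,0,0],"rot":[0,0,0],"jaw":0},{"delta_pos":[0,0,0],"rot":[0,0,0],"jaw":0},{"delta_pos":[0,0,0],"rot":[0,0,0],"jaw":0}]'
python3 -m creep '[{"delta_pos":[0,0.3,0],"rot":[0,0,0],"jaw":0},{"delta_pos":[0,0.3,0],"rot":[0,0,0],"jaw":0},{"delta_pos":[0,0.3,0],"rot":[0,0,0],"jaw":0},{"delta_pos":[0,0,0],"rot":[0,0,0],"jaw":0},{"delta_pos":[0,0,0],"rot":[0,0,0],"jaw":0},{"delta_pos":[0,0,0],"rot":[0,0,0],"jaw":0},{"delta_pos":[0,0,0],"rot":[0,0,0],"jaw":0},{"delta_pos":[0,0,0],"rot":[0,0,0],"jaw":0},{"delta_pos":[0,0,0],"rot":[0,0,0],"jaw":0},{"delta_pos":[0,0,0],"rot":[0,0,0],"jaw":0}]'
```

```text
clock: 25.8
position: [630.4, -275.7, 13.3]
ee_rot: [0.704, -0.067, 0.067, -0.704]
contact_force: [-1.6, 0.1, 1.6]
gripper_width: 59.3
clock: 26.63
position: [630.4, -275.7, 13.2]
ee_rot: [0.704, -0.066, 0.067, -0.704]
contact_force: [-3.4, 0.7, 5.4]
gripper_width: 59.4
```

```bash

python3 -m creep '[{"delta_pos":[0,0,0],"rot":[0,0,0],"jaw":80},{"delta_pos":[0,0,0],"rot":[0,0,0],"jaw":80},{"delta_pos":[0,0,0],"rot":[0,0,0],"jaw":80},{"delta_pos":[0,0,0],"rot":[0,0,0],"jaw":80},{"delta_pos":[0,-20,0],"rot":[0,0,0],"jaw":80},{"delta_pos":[0,-30,0],"rot":[0,0,0],"jaw":80},{"delta_pos":[0,-35,0],"rot":[0,0,0],"jaw":70},{"delta_pos":[0,-35,0],"rot":[0,0,0],"jaw":70},{"delta_pos":[-8,0,16],"rot":[0,0,0],"jaw":70},{"delta_pos":[-16,0,31],"rot":[0,0,0],"jaw":70}]'
python3 -m creep '[{"delta_pos":[-16,0,31],"rot":[0,0,0],"jaw":70},{"delta_pos":[-16,0,31],"rot":[0,0,0],"jaw":70},{"delta_pos":[-16,0,31],"rot":[0,0,0],"jaw":70},{"delta_pos":[-16,0,31],"rot":[0,0,0],"jaw":70},{"delta_pos":[-16,0,31],"rot":[0,0,0],"jaw":70},{"delta_pos":[-16,0,31],"rot":[0,0,0],"jaw":70},{"delta_pos":[-16,0,31],"rot":[0,0,0],"jaw":70},{"delta_pos":[-16,0,31],"rot":[0,0,0],"jaw":70},{"delta_pos":[-16,0,31],"rot":[0,0,0],"jaw":70},{"delta_pos":[-16,0,31],"rot":[0,0,0],"jaw":70}]'
python3 -m creep '[{"delta_pos":[-16,0,31],"rot":[0,0,0],"jaw":70},{"delta_pos":[-16,0,31],"rot":[0,0,0],"jaw":70},{"delta_pos":[-16,0,31],"rot":[0,0,0],"jaw":70},{"delta_pos":[-16,0,31],"rot":[0,0,0],"jaw":70},{"delta_pos":[-16,0,31],"rot":[0,0,0],"jaw":70},{"delta_pos":[-16,0,31],"rot":[0,0,0],"jaw":70},{"delta_pos":[-10,0,20],"rot":[0,0,0],"jaw":70},{"delta_pos":[0,0,0],"rot":[0,0,0],"jaw":70},{"delta_pos":[0,0,0],"rot":[0,0,0],"jaw":70},{"delta_pos":[0,0,0],"rot":[0,0,0],"jaw":70}]'
python3 - <<'E'
from h import *
look("end_cover",save="w8")
go(450,337,90)
look("large_bearing","large_round_nest","square_nest",cam="top")
E
```

```text
clock: 27.47
position: [617.9, -227.2, 135.0]
ee_rot: [0.704, -0.065, 0.071, -0.703]
contact_force: [1.1, 0.9, -0.8]
gripper_width: 69.9
clock: 28.3
position: [516.1, 111.4, 132.2]
ee_rot: [-0.704, 0.067, -0.067, 0.704]
contact_force: [1.0, -0.3, 0.3]
gripper_width: 70.0
clock: 29.13
position: [451.1, 331.5, 131.8]
ee_rot: [0.704, -0.067, 0.067, -0.704]
contact_force: [0.4, -0.3, -0.5]
gripper_width: 70.2
end_cover 0.68 c 448.4 335.7 size 60 61 ang 54.1 circ 448.1 335.8 41.0 
t 29.23 pos [451.5 330.9 132. ] yaw -10.9 tilt [-0. -1. -0.]
to go tool xyz [-2.6 42.   5.7] 
large_bearing 0.81 c 632.2 -271.5 size 64 71 ang 26.8 circ 631.0 -272.1 35.9 
large_round_nest 0.58 c 632.7 -275.4 size 104 102 ang 18.6 circ 631.7 -275.5 69.1 
square_nest 0.68 c 632.3 -274.7 size 100 101 ang 16.6 circ 631.4 -273.3 64.7
```

View pics/w8.png

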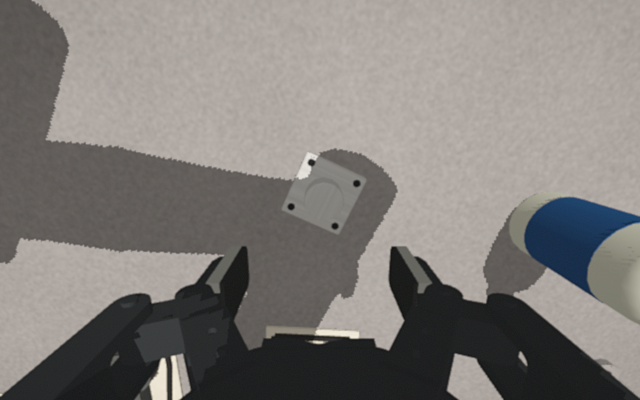

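The cover lies at about (324,194), with holes at (311,162), (357,183), (335,226) and (291,206). The bottle is well clear on the right. I correct and grip the boss.

```bash

python3 -m creep '[{"delta_pos":[-3.5,30,4.5],"rot":[0,0,0],"jaw":65},{"delta_pos":[0,35,0],"rot":[0,0,0],"jaw":65},{"delta_pos":[0,30,0],"rot":[0,0,0],"jaw":65},{"delta_pos":[0,15,0],"rot":[0,0,0],"jaw":65},{"delta_pos":[0,7,0],"rot":[0,0,0],"jaw":60},{"delta_pos":[0,0,0],"rot":[0,0,0],"jaw":60},{"delta_pos":[0,0,0],"rot":[0,0,0],"jaw":0},{"delta_pos":[0,0,0],"rot":[0,0,0],"jaw":0},{"delta_pos":[0,0,0],"rot":[0,0,0],"jaw":0},{"delta_pos":[0,0,0],"rot":[0,0,0],"jaw":0}]'
python3 -m creep '[{"delta_pos":[0,0,0],"rot":[0,0,0],"jaw":0},{"delta_pos":[0,0,0],"rot":[0,0,0],"jaw":0},{"delta_pos":[0,0,0],"rot":[0,0,0],"jaw":0},{"delta_pos":[0,0,0],"rot":[0,0,0],"jaw":0},{"delta_pos":[0,-15,0],"rot":[0,0,0],"jaw":0},{"delta_pos":[0,-20,0],"rot":[0,0,0],"jaw":0},{"delta_pos":[0,-30,0],"rot":[0,0,0],"jaw":0},{"delta_pos":[0,-30,0],"rot":[0,0,0],"jaw":0},{"delta_pos":[0,0,0],"rot":[0,0,0],"jaw":0},{"delta_pos":[0,0,0],"rot":[0,0,0],"jaw":0}]'
python3 - <<'E'
from h import *
look("end_cover","square_nest",save="w9")
go(642,286,110,11.1)
E
```

```text
clock: 30.27
position: [449.6, 337.9, 17.0]
ee_rot: [-0.703, 0.066, -0.067, 0.705]
contact_force: [-0.7, 0.1, 4.7]
gripper_width: 31.7
clock: 31.1
position: [449.2, 338.0, 112.2]
ee_rot: [-0.702, 0.066, -0.068, 0.706]
contact_force: [0.3, -0.5, -1.5]
gripper_width: 31.8
end_cover 0.71 c 489.5 328.7 size 98 103 ang 53.9 circ 488.4 329.4 67.3 
square_nest None
t 31.25 pos [447.8 336.2 108.9] yaw -10.9 tilt [-0.002 -1.    -0.002]
to go tool xyz [200.1  -1.5 -12.7] rot_y -0.383
```

View pics/w9.png

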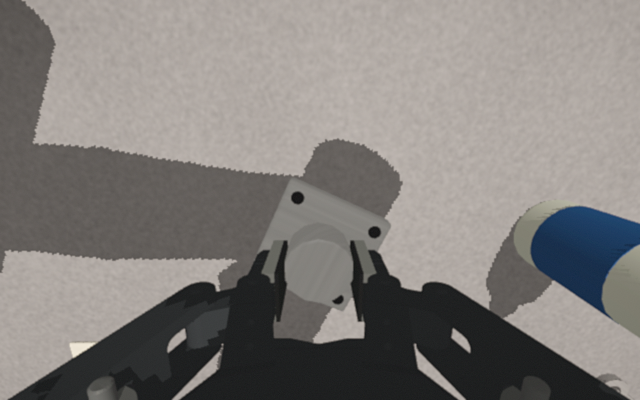

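The cover is held by the boss at (320,265) and its angle in the grip is unchanged. I turn it by 22° and carry it to the square nest.

```bash

python3 -m creep '[{"delta_pos":[0,0,0],"rot":[0,-0.097,0],"jaw":0},{"delta_pos":[0,0,0],"rot":[0,-0.097,0],"jaw":0},{"delta_pos":[0,0,0],"rot":[0,-0.096,0],"jaw":0},{"delta_pos":[0,0,0],"rot":[0,-0.096,0],"jaw":0},{"delta_pos":[0,0,0],"rot":[0,0,0],"jaw":0},{"delta_pos":[12,0,-6],"rot":[0,0,0],"jaw":0},{"delta_pos":[23,0,-11],"rot":[0,0,0],"jaw":0},{"delta_pos":[23,0,-11],"rot":[0,0,0],"jaw":0},{"delta_pos":[23,0,-11],"rot":[0,0,0],"jaw":0},{"delta_pos":[23,0,-11],"rot":[0,0,0],"jaw":0}]'
python3 -m creep '[{"delta_pos":[23,0,-11],"rot":[0,0,0],"jaw":0},{"delta_pos":[23,0,-11],"rot":[0,0,0],"jaw":0},{"delta_pos":[23,0,-11],"rot":[0,0,0],"jaw":0},{"delta_pos":[8,10,-4],"rot":[0,0,0],"jaw":0},{"delta_pos":[0,20,0],"rot":[0,0,0],"jaw":0},{"delta_pos":[0,20,0],"rot":[0,0,0],"jaw":0},{"delta_pos":[0,10,0],"rot":[0,0,0],"jaw":0},{"delta_pos":[0,0,0],"rot":[0,0,0],"jaw":0},{"delta_pos":[0,0,0],"rot":[0,0,0],"jaw":0},{"delta_pos":[0,0,0],"rot":[0,0,0],"jaw":0}]'
python3 - <<'E'
from h import *
look("square_nest","end_cover",save="w10")
go(642,286,21,11.1)
E
```

```text
clock: 32.08
position: [561.9, 307.5, 109.1]
ee_rot: [0.704, 0.068, -0.069, -0.703]
contact_force: [0.2, 0.5, -1.9]
gripper_width: 31.7
clock: 32.92
position: [643.9, 287.6, 51.2]
ee_rot: [-0.704, -0.07, 0.069, 0.704]
contact_force: [1.1, -0.1, -1.1]
gripper_width: 31.9
square_nest 0.93 c 641.5 285.7 size 100 100 ang 76.3 circ 641.6 285.5 69.2 
end_cover 0.75 c 658.8 290.7 size 74 78 ang 76.3 circ 657.8 291.0 51.1 
t 33.07 pos [643.8 287.8  51.8] yaw 11.3 tilt [ 0.003 -1.     0.001]
to go tool xyz [-2.2 30.8 -1.4] rot_y 0.003
```

View pics/w10.png

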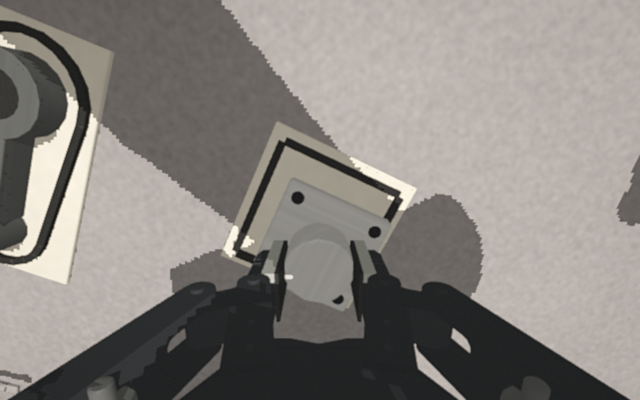

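The cover (320,250) is parallel to the rim. A shift of about 3 mm back and left centres it, then I lower it.

```bash

python3 -m creep '[{"delta_pos":[-2.6,10,-1.6],"rot":[0,0,0],"jaw":0},{"delta_pos":[0,10,0],"rot":[0,0,0],"jaw":0},{"delta_pos":[0,5,0],"rot":[0,0,0],"jaw":0},{"delta_pos":[0,2,0],"rot":[0,0,0],"jaw":0},{"delta_pos":[0,1.5,0],"rot":[0,0,0],"jaw":0},{"delta_pos":[0,0.5,0],"rot":[0,0,0],"jaw":0},{"delta_pos":[0,0,0],"rot":[0,0,0],"jaw":0},{"delta_pos":[0,0,0],"rot":[0,0,0],"jaw":0},{"delta_pos":[0,0,0],"rot":[0,0,0],"jaw":0},{"delta_pos":[0,0,0],"rot":[0,0,0],"jaw":0}]'
python3 -m creep '[{"delta_pos":[0,0.3,0],"rot":[0,0,0],"jaw":0},{"delta_pos":[0,0.3,0],"rot":[0,0,0],"jaw":0},{"delta_pos":[0,0.3,0],"rot":[0,0,0],"jaw":0},{"delta_pos":[0,0,0],"rot":[0,0,0],"jaw":0},{"delta_pos":[0,0,0],"rot":[0,0,0],"jaw":0},{"delta_pos":[0,0,0],"rot":[0,0,0],"jaw":0},{"delta_pos":[0,0,0],"rot":[0,0,0],"jaw":0},{"delta_pos":[0,0,0],"rot":[0,0,0],"jaw":0},{"delta_pos":[0,0,0],"rot":[0,0,0],"jaw":0},{"delta_pos":[0,0,0],"rot":[0,0,0],"jaw":0}]'
```

```text
clock: 33.9
position: [641.2, 285.2, 21.2]
ee_rot: [-0.704, -0.07, 0.069, 0.704]
contact_force: [0.5, -0.9, -1.0]
gripper_width: 32.0
clock: 34.73
position: [641.2, 285.2, 21.1]
ee_rot: [-0.704, -0.07, 0.069, 0.704]
contact_force: [-1.9, -0.5, 5.4]
gripper_width: 31.9
```

Contact made. I release, rise, and draw back towards the robot to check everything.

```bash

python3 -m creep '[{"delta_pos":[0,0,0],"rot":[0,0,0],"jaw":55},{"delta_pos":[0,0,0],"rot":[0,0,0],"jaw":55},{"delta_pos":[0,0,0],"rot":[0,0,0],"jaw":55},{"delta_pos":[0,0,0],"rot":[0,0,0],"jaw":55},{"delta_pos":[0,-20,0],"rot":[0,0,0],"jaw":55},{"delta_pos":[0,-30,0],"rot":[0,0,0],"jaw":60},{"delta_pos":[0,-35,0],"rot":[0,0,0],"jaw":70},{"delta_pos":[0,-35,0],"rot":[0,0,0],"jaw":70},{"delta_pos":[-15,-20,0],"rot":[0,0,0],"jaw":70},{"delta_pos":[-30,-20,0],"rot":[0,0,0],"jaw":70}]'
python3 -m creep '[{"delta_pos":[-35,0,0],"rot":[0,0,0],"jaw":70},{"delta_pos":[-35,0,0],"rot":[0,0,0],"jaw":70},{"delta_pos":[-35,0,0],"rot":[0,0,0],"jaw":70},{"delta_pos":[-35,0,0],"rot":[0,0,0],"jaw":70},{"delta_pos":[-35,0,0],"rot":[0,0,0],"jaw":70},{"delta_pos":[-20,0,0],"rot":[0,0,0],"jaw":70},{"delta_pos":[0,0,0],"rot":[0,0,0],"jaw":70},{"delta_pos":[0,0,0],"rot":[0,0,0],"jaw":70},{"delta_pos":[0,0,0],"rot":[0,0,0],"jaw":70},{"delta_pos":[0,0,0],"rot":[0,0,0],"jaw":70}]'
python3 - <<'E'
from h import *
a=arm.get_image("top")[130:250,180:500,::-1];b=arm.get_image("scene")[:,:,::-1]
cv2.imwrite("pics/end.png",cv2.resize(a,None,fx=2.5,fy=2.5,interpolation=2));cv2.imwrite("pics/ends.png",b)
s=arm.read_state();print(s["clock"],s["position"],s["contact_force"])
E
```

```text
clock: 35.57
position: [599.0, 276.8, 181.5]
ee_rot: [-0.703, -0.07, 0.068, 0.704]
contact_force: [-0.3, 1.3, -0.7]
gripper_width: 69.9
clock: 36.4
position: [406.6, 238.6, 180.2]
ee_rot: [-0.704, -0.069, 0.069, 0.704]
contact_force: [-0.2, 0.5, 0.2]
gripper_width: 70.3
36.5 [406.44842102 238.35620647 179.91082192] [0.6970242  1.30933959 0.23505516]
```

View pics/end.png

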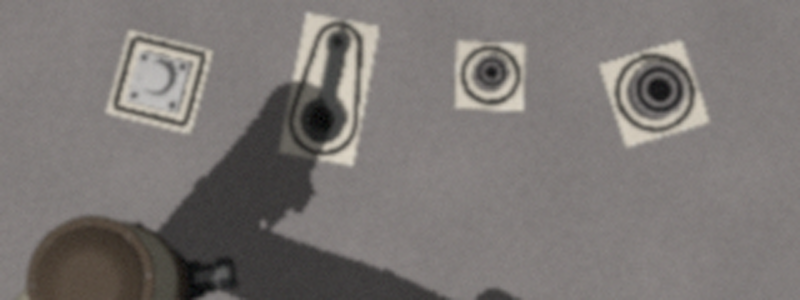

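View pics/ends.png

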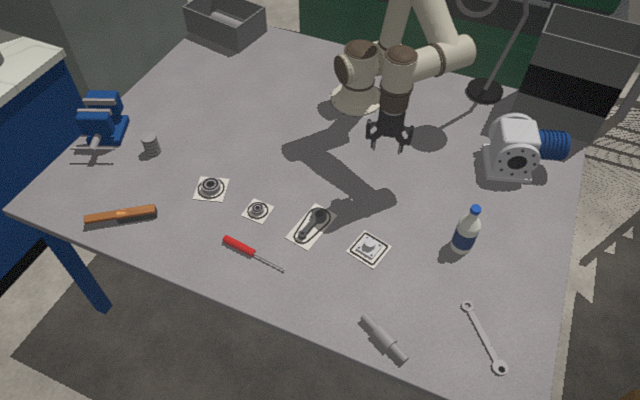

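Both views show all four parts inside their rims: cover (158,82), arm (328,85, large eye in the wide end), small bearing (491,72) and large bearing (656,90). The bottle is standing and the robot is clear.

```bash
python3 -c "
from bench import arm
print(arm.job_done())"
```

```text
the job is handed in; nothing more can be done
None
```

All four parts are in their matching nests, and I handed the job in at about 36.5 s on the robot's clock. The order was the torque arm (large eye in the wide end), small bearing, large bearing, then the end cover, turned 22° to match its nest. I lowered each part until the wrist force showed it resting on the plate, at about 5–11 N, and only then released it.

- **Placement:** the final top and scene pictures show every part inside its rim, and the bottle untouched. The robot stood back at about 180 mm height, touching nothing.
- **Disagreements:** top and wrist cameras differed by 1–4 mm on the nests and placed parts. That is within the 9 mm clearance, so I left it. In one late top picture the network reported the large round nest as the square one; I ignored that and used the close wrist view instead.

I judged that the parts lie flat from the contact forces and heights and from the pictures, not from a separate measurement.

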